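# Find the splicer head in the parts crate and fit it

## Task

The film splicer's head is missing from its base: it lies in the parts crate, under the empty film reel that rests across the crate. First lift the reel off and lay it down gently, flat and wholly on the square rubber mat; then pick out the one head whose two holes match the splicer's pegs and seat it gently, fully home on the pegs (either way round). Do not lift or shove about the other parts in the crate, and leave the other things on the table where they stand.

Things in the scene. Friction and masses are not known exactly. Their poses are not given: they have to be found in the camera images.
- reel: empty aluminium film reel, 200 mm across, 20 mm thick, flat on the rims of the crate's long walls. Solid hub of 54 mm diameter, flush with two 3 mm flanges (bottom, top); each has a rim (radius 80 to 100 mm) and 10 mm spokes along +x, -x, +y, -y. Fingers can go down through two facing windows between the spokes to grip the hub. Origin: centre of the underside, z its axis. 0.2 kg
- head: the splicer head to fit: aluminium block 120 (x) by 44 (y) by 20 mm high with two upright 15 mm through holes 80 mm apart (x = -40 and +40 mm, y = 0); on top in the middle a grip rib 50 (x) by 22 mm (y), from 20 to 48 mm above the underside. Origin: centre of the underside, z up. Starts in one of four places in a row along the crate, its x roughly across the crate. 0.3 kg
- splicer: splicer base, fixed, grey casting with a steel deck, 150 mm (x) by 70 mm (y), deck top 30 mm above the table; two upright steel pegs of 12 mm diameter, 80 mm apart, at x = -40 and +40 mm, y = 0, standing 21 mm above the deck, the last 6 mm tapered. Origin: centre of the underside on the table
- seat (a point): the point on the splicer's deck midway between the pegs, 30 mm above the table: the head's origin comes here when it is fully home
- crate: grey open plastic crate, fixed, 170 mm (x) by 340 mm (y), 60 mm high, walls and floor 5 mm thick. Origin: centre of the underside on the table. It may stand left or right of the splicer
- mat: square black rubber mat, fixed, 260 by 260 mm, 4 mm thick, on the other side of the splicer from the crate. Origin: centre of the underside on the table
- short_head: another part in the crate, to be left: like the head but 90 mm long, holes only 56 mm apart, rib 38 mm long; 44 mm wide and 48 mm high. Origin: centre of the underside, x along its length
- blank_head: another part in the crate, to be left: like the head (120 by 44 mm, 48 mm high, same rib) but with no holes. Origin: centre of the underside, x along its length
- bracket: another part in the crate, to be left: aluminium angle bracket 110 mm (x) by 44 mm (y), 8 mm plate with an upright 8 mm flange 44 mm high along its -y edge and two round steel bosses 24 mm high. Origin: centre of the plate's underside
- cup: white foam cup, bystander, 76 mm across, 90 mm high, beyond the splicer. Origin: centre of the underside
- film_can: closed flat round steel film can, bystander, 104 mm across, 28 mm high, beyond the splicer. Origin: centre of the underside
- loupe: black magnifier, bystander, 48 mm across, 55 mm high, on the far side of the table, left of the middle. Origin: centre of the underside
Things that resemble listed ones, but are neither listed nor needed, are in the scene too. Leave any orange or purple look-alike of the bracket alone.

How it is judged:
By the outcome, as a careful person would: the job done as asked, in the order asked, and still so for the second after the job is handed in, with the robot touching nothing.
It also fails if it takes over 72 s, if anything falls off the work surface, if the arm or the gripper's body presses on something with over 40 N, if the wrist force passes 120 N, or if a joint passes its speed limit or range.

## Robot

A 6-joint arm with a two-finger parallel gripper is mounted at the origin on the work surface. World frame = base frame: x ahead of the robot, y to its left, z up, the work surface at z = 0. Lengths are in m, angles in rad, forces in N, time in s.
With the tool pointing down it reaches from about 0.4 to 0.825 m from the base axis. Payload 7 kg.
Tool frame: the origin (TCP) lies on the centre line of the jaws, within the pads' length; the fingertips stand 22 mm ahead of it and the grasp point (between the pads) lies 3 mm ahead of it; z points along the fingers, y is the line along which they close (so a half turn about z gives the same grasp; the last joint's range is limited). The gripper opens to 88 mm and grips with 3 to 60 N. Pads are 19 mm wide; open, the fingers measure 130 mm over their backs; the gripper's body (78 mm by 193 mm) begins 47 mm behind the grasp point.
Start: joints at [1.48, 0.359, 0.012, 0, -1.224, -0.288], TCP at [0.25, 0.627, 0.249] pointing down, gripper open.
Joint ranges: [-3.07, 3.07], [-1.43, 2.12], [-1.02, 1.25], [-3.03, 1.67], [-3.05, -0], [-3.03, 3.03]. Speed limits (rad/s): [2.39, 2.39, 3.01, 3.14, 3.14, 3.14].

## Interface

Orientations are given as [roll, pitch, yaw] about the fixed x, y, z axes, in that order (R = Rz(yaw) Ry(pitch) Rx(roll)).
In Python, from station import arm gives the robot as it stands.
- The arm moves only by the tool arm_command, never from a script. Its argument "series" is one flat list of numbers, 7 for each row, row after row: the turn, a rotation vector about the tool's x, y, z each as a share of 90 degrees, from -1 to 1, then the shift along the tool's x, y, z each as a share of 0.1 m, from -1 to 1, then the opening, from 0 (shut) to 1 (fully open). A call has 1 to 8 rows; each row is the pose to reach, as a shift and turn from the pose commanded when the call began, along the tool's axes at that moment; what a row does not reach only later rows make up. A row lasts 1/8 s, in which the tool goes at most 62.5 mm and 10.7 degrees, less where a joint would pass 70% of its speed; a pose out of reach is approached as far as the arm can. A call with a number of a shift or a turn outside -1 to 1 is refused whole. A call with a gripper value outside its range is refused whole. The fingers move at their own pace and stop on an object; "force" is the grip in N (left out, the last holds). Time passes only in rows, so rows that repeat a pose let the fingers close. It gives the time, the measured TCP pose, the force, the opening and the grip force at its end, in the units of the state.
- arm.get_state(): the state, without advancing time (a new reading comes with each control period).
- arm.grab_frame(name): name is "side" or "top" or "wrist"; returns the picture (480x640x3 uint8, blue, green, red); there is no depth.
- arm.camera_model(name): a dict with "fovy" (degrees; the focal length in pixels is half the picture's height over the tangent of half this angle, whatever the lens; pixels are square), "cx", "cy" (the principal point, pixels), "pose" (4x4, takes a point from camera to world coordinates). Camera axes: x right, y down, z forward; pixel columns grow to the right and rows downward; lengths in m; the calibration is good to about 2 mm. A picture is of the moment at which its call begins: read the wrist's pose just before it. camera_model takes no time and is no camera call; for the wrist camera it gives the pose at the moment of the call.
- arm.job_done(): hands the job in; it is judged then, once.
The state is a dict: "t": time; "q": joint angles; "qd": joint speeds; "joint_efforts": joint torques, N m; "eef_pos": TCP position; "ee_rot": TCP orientation; "force": force on the tool from outside, world axes, zero at the start; "moment": the same for the moment, N m; "width": finger opening in m; "gripper_force": force on a finger pad.
Only numpy, scipy, OpenCV 4.12 (cv2) and the standard library are available. Lean on these libraries where they do the work, as an engineer would, in place of code of your own. Each camera call takes 0.05 s, during which the arm holds its last target. There are 200 camera calls.

## Working session

There is one attempt and no reset: what is moved stays moved. The work goes in short steps, Python scripts to look and compute and a tool call to move; the robot and the scene stay as the last step left them, time stands still between calls to the robot, and variables do not carry over. Pictures are saved under pics/ and viewed, at most 10 in all, crops included, and the job is handed in when it is done.

Besides the shell and the picture viewer there is one more tool, called after "Call:" as name(argument=value, ...) on one line, values as JSON. arm_command: Moves the arm, as the interface text tells. Its arguments: {"type":"object","properties":{"series":{"type":"array"},"force":{"type":"number"}},"required":["series"]}

```bash
mkdir -p pics; ls; python3 - <<'E'
from station import arm
import cv2,numpy as np
np.set_printoptions(precision=4,suppress=True)
s=arm.get_state();print(s)
for n in("top","side","wrist"):
    m=arm.camera_model(n);print(n,m)
    cv2.imwrite(f"pics/{n}0.png",arm.grab_frame(n))
a=[cv2.imread(f"pics/{n}0.png") for n in("top","side")]
E
```

```text
pics
{'t': 0.0, 'q': array([ 1.4801,  0.3594,  0.011 , -0.0004, -1.2241, -0.2881]), 'qd': array([ 0.0002, -0.0009,  0.0005,  0.0006, -0.0002, -0.0004]), 'joint_efforts': array([ -0.0006, -58.2715,  29.307 ,   6.9975,   0.007 ,  -0.0002]), 'eef_pos': array([0.2495, 0.6267, 0.2476]), 'ee_rot': array([ 3.1399, -0.0001, -0.3789]), 'force': array([-0.141 , -0.3722, -0.4456]), 'moment': array([-0.028 ,  0.0319,  0.0439]), 'gripper_force': 0.0, 'width': 0.08752781941191651}
top {'fovy': 55.632266807973615, 'cx': 314.70633597691193, 'cy': 241.2016211780103, 'pose': array([[ 0.0123, -0.9868,  0.1613,  0.3458],
       [-0.9999, -0.0131, -0.0039,  0.0086],
       [ 0.006 , -0.1612, -0.9869,  1.1127],
       [ 0.    ,  0.    ,  0.    ,  1.    ]])}
side {'fovy': 53.41869108558808, 'cx': 321.36574563066154, 'cy': 241.34332163691758, 'pose': array([[-0.8886, -0.3248,  0.3239,  0.1867],
       [-0.4586,  0.6392, -0.6173,  0.5986],
       [-0.0065, -0.6971, -0.717 ,  0.7845],
       [ 0.    ,  0.    ,  0.    ,  1.    ]])}
wrist {'fovy': 64.27864993312889, 'cx': 322.04889852353926, 'cy': 241.04106318255972, 'pose': array([[-0.3692, -0.895 , -0.2503,  0.3156],
       [-0.9293,  0.3559,  0.0982,  0.6003],
       [ 0.0012,  0.2689, -0.9632,  0.3831],
       [ 0.    ,  0.    ,  0.    ,  1.    ]])}
```

View pics/top0.png

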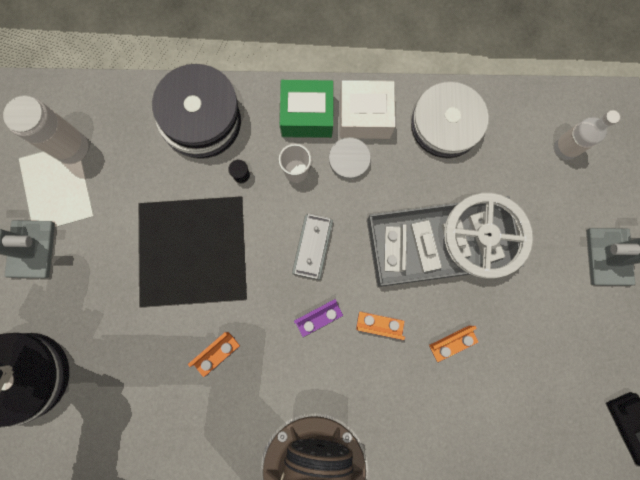

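View pics/side0.png

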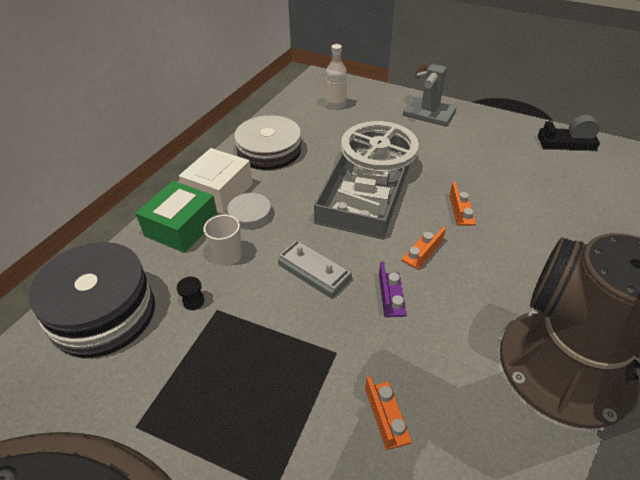

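Top picture: reel hub at (488,236), resting over the crate (370–530, 205–285); mat at (192,250); splicer at (313,247) with pegs around (317,233) and (309,262); orange/purple look-alikes lie nearer the robot, and in the side view the reel is at (380,146). Candidates for the head are the crate parts at about (396,247) (bracket), (427,247), (463,246) and (490,250); the last two are under the reel.

```bash
cat > h.py <<'E'
import numpy as np,cv2
from scipy.optimize import least_squares
from scipy.spatial.transform import Rotation as R
def K(m):
    f=240/np.tan(np.radians(m["fovy"]/2)); return f,m["cx"],m["cy"]
def proj(m,P):
    f,cx,cy=K(m);T=np.asarray(m["pose"]);c=(np.atleast_2d(P)-T[:3,3])@T[:3,:3]
    return np.c_[cx+f*c[:,0]/c[:,2],cy+f*c[:,1]/c[:,2]]
def ray(m,uv):
    f,cx,cy=K(m);T=np.asarray(m["pose"]);d=T[:3,:3]@np.array([(uv[0]-cx)/f,(uv[1]-cy)/f,1])
    return T[:3,3],d/np.linalg.norm(d)
def plane(m,uv,z):
    o,d=ray(m,uv);return o+d*(z-o[2])/d[2]
def tri(obs): # [(model,uv),...]
    A=np.zeros((3,3));b=np.zeros(3)
    for m,uv in obs:
        o,d=ray(m,uv);Q=np.eye(3)-np.outer(d,d);A+=Q;b+=Q@o
    return np.linalg.solve(A,b)
E
python3 - <<'E'
import cv2,numpy as np
t=cv2.imread("pics/top0.png");s=cv2.imread("pics/side0.png")
r=lambda i,k:cv2.resize(i,None,fx=k,fy=k,interpolation=cv2.INTER_CUBIC)
c=np.zeros((600,800,3),np.uint8)
a=r(t[185:295,360:540],3);c[:330,:540]=a                # top crop x=360+u/3,y=185+v/3
b=r(t[205:290,285:340],3.0);c[:255,545:710]=b           # splicer x=285+(u-545)/3,y=205+v/3
d=r(s[115:200,310:425],3);c[335:590,:345]=d        # side x=310+u/3,y=115+(v-335)/3
e=r(s[230:300,270:360],3);c[335:545,350:620]=e     # side splicer x=270+(u-350)/3,y=230+(v-335)/3
cv2.imwrite("pics/c1.png",c)
E
```

```text
(no output)
```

View pics/c1.png

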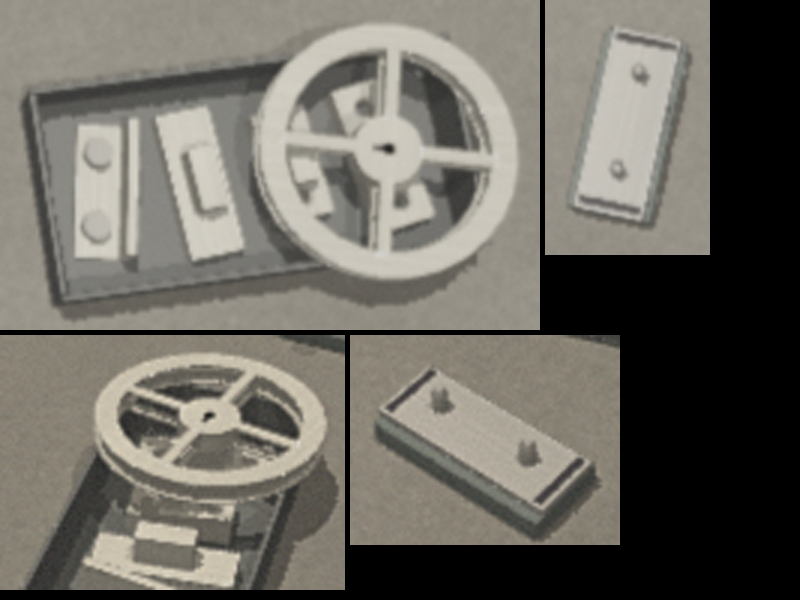

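The close crop shows the reel (hub at top px (489,234), side px (380,142)), then bracket at (393,249), blank head with no holes at (427,246), short head at about (461,240), and under the hub a block with two wide-apart holes at (482,220) and (494,250), which is the wanted head. Splicer pegs are at about (317,230) and (309,262).

```bash
python3 - <<'E'
from station import arm
from h import *
np.set_printoptions(precision=4,suppress=True)
T=arm.camera_model("top");S=arm.camera_model("side")
t1=lambda u,v:(360+u/3-.33,185+v/3-.33)
t2=lambda u,v:(285+(u-545)/3-.33,205+v/3-.33)
s1=lambda u,v:(310+u/3-.33,115+(v-335)/3-.33)
s2=lambda u,v:(270+(u-350)/3-.33,230+(v-335)/3-.33)
print("hub",tri([(T,t1(388,148)),(S,s1(209,416))]),plane(T,t1(388,148),.08),plane(S,s1(209,416),.08))
# reel rim ellipse fit: bright mask in the top view
im=cv2.imread("pics/top0.png");g=im.min(2);msk=(g>185).astype(np.uint8);n,l,st,c=cv2.connectedComponentsWithStats(msk)
k=l[235,530] or l[200,510]
for k in set(l[225:250,522:532].ravel())-{0}:
    cs,_=cv2.findContours((l==k).astype(np.uint8),0,1);e=cv2.fitEllipse(cv2.convexHull(max(cs,key=cv2.contourArea)));print("ell",e,plane(T,e[0],.08))
for n,a,b in(("lr",(289,143),(470,159)),("du",(383,252),(394,50))):
    p,q=plane(T,t1(*a),.08),plane(T,t1(*b),.08);d=q-p;print(n,p,q,np.degrees(np.arctan2(d[1],d[0])))
for n,a,b in(("peg1",(640,76),(440,409)),("peg2",(617,173),(529,462))):
    print(n,tri([(T,t2(*a)),(S,s2(*b))]),plane(T,t2(*a),.03))
for uv in((139,199),(243,197),(246,299),(140,306)):print("mat",plane(T,uv,.004))
print("head holes",plane(T,t1(365,106),.025),plane(T,t1(404,196),.025))
E
```

```text
hub [ 0.5376 -0.3995  0.0766] [ 0.5368 -0.3982  0.08  ] [ 0.5362 -0.3947  0.08  ]
ell ((488.89178466796875, 234.7317657470703), (80.01763916015625, 86.06143188476562), 128.32305908203125) [ 0.5351 -0.3979  0.08  ]
ell ((524.9722900390625, 224.4386749267578), (8.447015762329102, 16.93938446044922), 151.77076721191406) [ 0.5605 -0.483   0.08  ]
lr [ 0.5397 -0.322   0.08  ] [ 0.529  -0.4611  0.08  ] -94.38345399447887
du [ 0.4563 -0.3904  0.08  ] [ 0.6145 -0.4068  0.08  ] -5.898957463450122
peg1 [0.5522 0.001  0.0256] [0.5503 0.0006 0.03  ]
peg2 [0.4723 0.0183 0.0276] [0.4713 0.0181 0.03  ]
mat [0.6282 0.445  0.004 ]
mat [0.6369 0.1853 0.004 ]
mat [0.3833 0.1685 0.004 ]
mat [0.3634 0.4229 0.004 ]
head holes [ 0.5815 -0.4028  0.025 ] [ 0.5077 -0.4309  0.025 ]
```

```bash
cat > plan.py <<'E'
# commanded pose tracked in cmd.json [x,y,z,yaw_deg]; plan(targets) prints calls, each row 7 numbers
import json,numpy as np,os
def ax(y): y=np.radians(y);c,s=np.cos(y),np.sin(y);return np.array([[c,s,0],[s,-c,0],[0,0,-1.]])
def load(): return np.array(json.load(open("cmd.json")) if os.path.exists("cmd.json") else [.25,.627,.249,np.degrees(1.48-.288)-90])
def plan(tgts,op,per=.055,q=.01):
    c=load()
    for t in tgts:
        t=np.array(t,float)
        while 1:
            A=ax(c[3]);d=A.T@(t[:3]-c[:3])/.1;w=-(t[3]-c[3])/90
            if np.abs(d).max()<q/2 and abs(w)<.003: break
            k=min(1,1/np.abs(d).max() if np.abs(d).max()>0 else 1); 
            d=np.round(d*k/q)*q;w=np.round(w*min(1,k+1e-9),3);w=np.clip(w,-.85,.85)
            n=int(np.clip(np.ceil(max(np.linalg.norm(d)*.1/per,abs(w)*90/9)),1,8))
            s=[]
            for i in range(1,n+1):
                f=i/n; s+=[0,0,round(w*f,3)]+[round(v*f,3) for v in d]+[op]
            print(s)
            c=np.r_[c[:3]+A@d*.1,c[3]-w*90]
    json.dump(list(c),open("cmd.json","w"));print("end",np.round(c,4))
E
python3 - <<'E'
from plan import *
plan([(.45,.20,.25,-50),(.47,.06,.25,-50)],1)
E
```

```text
[0, 0, np.float64(0.03), np.float64(0.333), np.float64(0.313), np.float64(-0.0), 1, 0, 0, np.float64(0.061), np.float64(0.667), np.float64(0.627), np.float64(-0.0), 1, 0, 0, np.float64(0.091), np.float64(1.0), np.float64(0.94), np.float64(-0.0), 1]
[0, 0, np.float64(0.027), np.float64(0.333), np.float64(0.233), np.float64(-0.0), 1, 0, 0, np.float64(0.055), np.float64(0.667), np.float64(0.467), np.float64(-0.0), 1, 0, 0, np.float64(0.082), np.float64(1.0), np.float64(0.7), np.float64(-0.0), 1]
[0, 0, np.float64(0.025), np.float64(0.333), np.float64(0.173), np.float64(-0.003), 1, 0, 0, np.float64(0.05), np.float64(0.667), np.float64(0.347), np.float64(-0.007), 1, 0, 0, np.float64(0.075), np.float64(1.0), np.float64(0.52), np.float64(-0.01), 1]
[0, 0, np.float64(0.033), np.float64(0.465), np.float64(0.18), np.float64(0.0), 1, 0, 0, np.float64(0.066), np.float64(0.93), np.float64(0.36), np.float64(0.0), 1]
[0, 0, np.float64(0.0), np.float64(0.333), np.float64(0.207), np.float64(0.0), 1, 0, 0, np.float64(0.0), np.float64(0.667), np.float64(0.413), np.float64(0.0), 1, 0, 0, np.float64(0.0), np.float64(1.0), np.float64(0.62), np.float64(0.0), 1]
[0, 0, np.float64(0.0), np.float64(0.2), np.float64(0.12), np.float64(0.0), 1]
end [  0.4704   0.0602   0.25   -49.9634]
```

Call:
arm_command(series=[0, 0, 0.03, 0.33, 0.31, 0, 1, 0, 0, 0.06, 0.67, 0.63, 0, 1, 0, 0, 0.091, 1, 0.94, 0, 1, 0, 0, 0.091, 1, 0.94, 0, 1])

```text
t: 0.65
eef_pos: [0.3087, 0.5003, 0.249]
ee_rot: [3.142, 0.0, -0.525]
force: [0.3, -0.2, -0.2]
width: 0.0878
gripper_force: 0.0
```

Call:
arm_command(series=[0, 0, 0.03, 0.33, 0.23, 0, 1, 0, 0, 0.06, 0.67, 0.47, 0, 1, 0, 0, 0.082, 1, 0.7, 0, 1])

```text
t: 1.02
eef_pos: [0.3598, 0.3916, 0.2484]
ee_rot: [3.141, -0.0, -0.651]
force: [0.6, 0.3, 0.0]
width: 0.0876
gripper_force: 0.0
```

Call:
arm_command(series=[0, 0, 0.025, 0.33, 0.17, 0, 1, 0, 0, 0.05, 0.67, 0.35, 0, 1, 0, 0, 0.075, 1, 0.52, -0.01, 1])

```text
t: 1.4
eef_pos: [0.408, 0.2897, 0.2495]
ee_rot: [3.141, 0.0, -0.769]
force: [-0.0, 0.3, 0.9]
width: 0.0877
gripper_force: 0.0
```

Call:
arm_command(series=[0, 0, 0.033, 0.46, 0.18, 0, 1, 0, 0, 0.066, 0.93, 0.36, 0, 1, 0, 0, 0.066, 0.93, 0.36, 0, 1])

```text
t: 1.78
eef_pos: [0.4503, 0.1978, 0.2495]
ee_rot: [3.141, -0.0, -0.876]
force: [-0.3, 0.1, -0.5]
width: 0.0876
gripper_force: 0.0
```

Call:
arm_command(series=[0, 0, 0, 0.33, 0.2, 0, 1, 0, 0, 0, 0.67, 0.41, 0, 1, 0, 0, 0, 1, 0.62, 0, 1])

```text
t: 2.15
eef_pos: [0.4666, 0.0833, 0.2495]
ee_rot: [-3.141, 0.0, -0.87]
force: [0.3, 0.5, -0.3]
width: 0.0875
gripper_force: 0.0
```

Call:
arm_command(series=[0, 0, 0, 0.2, 0.12, 0, 1, 0, 0, 0, 0.2, 0.12, 0, 1, 0, 0, 0, 0.2, 0.12, 0, 1, 0, 0, 0, 0.2, 0.12, 0, 1])

```text
t: 2.65
eef_pos: [0.4701, 0.0614, 0.2495]
ee_rot: [3.142, 0.0, -0.871]
force: [-0.2, 0.6, 1.7]
width: 0.0878
gripper_force: 0.0
```

```bash
cat > shot.py <<'E'
from station import arm
import cv2,json,numpy as np,sys
def shot(n):
    m=arm.camera_model("wrist");f=arm.grab_frame("wrist");cv2.imwrite(f"pics/{n}.png",f)
    json.dump({k:(np.asarray(v).tolist()) for k,v in m.items()},open(f"pics/{n}.json","w"));return f
if __name__=="__main__": shot(sys.argv[1])
E
sed -i 's/\[round(v\*f,3) for v in d\]/[float(round(v*f,2)) for v in d]/; s/round(w\*f,3)\]/float(round(w*f,3))]/' plan.py
python3 shot.py w1; python3 -c "
from plan import *
plan([(.51,-.04,.25,-50)],1);plan([(.52,-.34,.25,-50)],1)"
```

```text
[0, 0, 0.0, 0.5, 0.16, 0.0, 1, 0, 0, 0.0, 1.0, 0.33, 0.0, 1]
[0, 0, 0.0, 0.02, 0.01, 0.0, 1]
end [ 5.10000e-01 -3.97000e-02  2.50000e-01 -4.99634e+01]
[0, 0, 0.0, 0.33, 0.26, 0.0, 1, 0, 0, 0.0, 0.67, 0.52, 0.0, 1, 0, 0, 0.0, 1.0, 0.78, 0.0, 1]
[0, 0, 0.0, 0.33, 0.26, 0.0, 1, 0, 0, 0.0, 0.67, 0.53, 0.0, 1, 0, 0, 0.0, 1.0, 0.79, 0.0, 1]
[0, 0, 0.0, 0.36, 0.29, 0.0, 1]
end [  0.5194  -0.3401   0.25   -49.9634]
```

Call:
arm_command(series=[0, 0, 0, 0.5, 0.16, 0, 1, 0, 0, 0, 1, 0.33, 0, 1])

```text
t: 2.95
eef_pos: [0.5098, -0.0373, 0.2499]
ee_rot: [-3.141, -0.0, -0.869]
force: [0.5, 0.6, 0.6]
width: 0.0877
gripper_force: 0.0
```

Call:
arm_command(series=[0, 0, 0, 0.02, 0.01, 0, 1, 0, 0, 0, 0.02, 0.01, 0, 1, 0, 0, 0, 0.02, 0.01, 0, 1, 0, 0, 0, 0.02, 0.01, 0, 1])

```text
t: 3.45
eef_pos: [0.5095, -0.0387, 0.2498]
ee_rot: [-3.141, -0.0, -0.87]
force: [-0.4, -0.4, -0.6]
width: 0.0877
gripper_force: 0.0
```

```bash
python3 shot.py w2
```

Call:
arm_command(series=[0, 0, 0, 0.33, 0.26, 0, 1, 0, 0, 0, 0.67, 0.52, 0, 1, 0, 0, 0, 1, 0.78, 0, 1])

```text
t: 3.88
eef_pos: [0.5144, -0.1669, 0.2498]
ee_rot: [-3.141, -0.0, -0.871]
force: [0.5, 0.6, -0.2]
width: 0.0879
gripper_force: 0.0
```

Call:
arm_command(series=[0, 0, 0, 0.33, 0.26, 0, 1, 0, 0, 0, 0.67, 0.53, 0, 1, 0, 0, 0, 1, 0.79, 0, 1])

```text
t: 4.25
eef_pos: [0.5182, -0.2946, 0.2497]
ee_rot: [-3.141, -0.0, -0.871]
force: [1.1, -1.3, -0.1]
width: 0.0875
gripper_force: 0.0
```

Call:
arm_command(series=[0, 0, 0, 0.36, 0.29, 0, 1, 0, 0, 0, 0.36, 0.29, 0, 1, 0, 0, 0, 0.36, 0.29, 0, 1, 0, 0, 0, 0.36, 0.29, 0, 1])

```text
t: 4.75
eef_pos: [0.5193, -0.3389, 0.2498]
ee_rot: [-3.141, -0.0, -0.871]
force: [-0.1, -0.3, 0.4]
width: 0.0875
gripper_force: 0.0
```

```bash
python3 shot.py w3; python3 - <<'E'
import cv2,numpy as np
p=[cv2.imread(f"pics/w{i}.png") for i in(1,2,3)]
c=np.zeros((600,800,3),np.uint8)
c[:300,:400]=cv2.resize(p[0],(400,300));c[:300,400:]=cv2.resize(p[1],(400,300));c[300:,:400]=cv2.resize(p[2],(400,300))
cv2.imwrite("pics/c2.png",c)
E
python3 -c "
from plan import *
plan([(.536,-.398,.25,-50)],1)"
```

```text
[0, 0, 0.0, 0.28, 0.12, 0.0, 1, 0, 0, 0.0, 0.55, 0.25, 0.0, 1]
end [  0.5357  -0.3983   0.25   -49.9634]
```

View pics/c2.png

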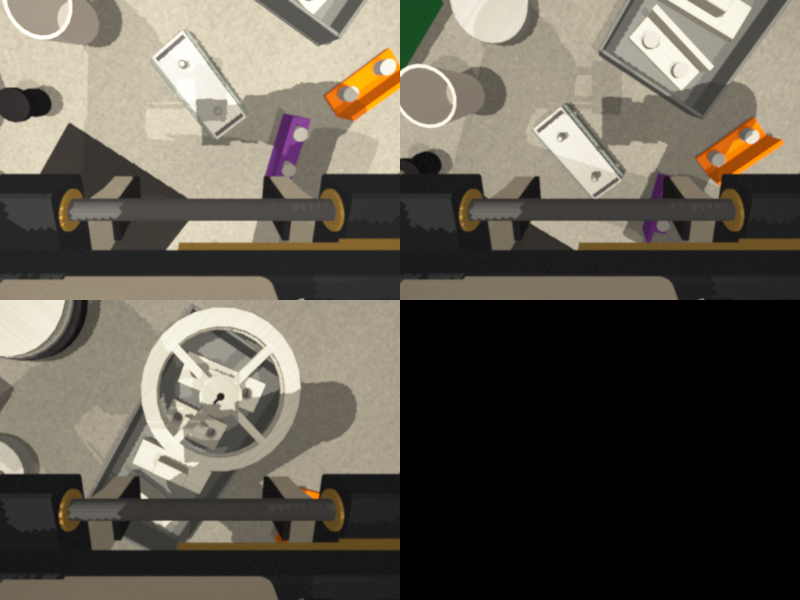

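Composite: splicer pegs in w1 near (294,104),(357,171) full px and in w2 near (259,216),(314,280); w3 shows the reel hub hole near (352,155), spokes on the image diagonals, head holes visible to either side of the hub.

```bash
python3 - <<'E'
from station import arm
from h import *
import json
np.set_printoptions(precision=4,suppress=True)
T=arm.camera_model("top");S=arm.camera_model("side");W=json.load(open("pics/w3.json"))
g=cv2.imread("pics/w3.png",0)
w=g[120:190,315:390];
# rim: outer circle fit by projecting model, scoring gradient
def circ(c,r,n=240):
    a=np.linspace(0,2*np.pi,n,endpoint=False);return np.c_[c[0]+r*np.cos(a),c[1]+r*np.sin(a),np.full(n,c[2])]
def score(m,g,c):
    f=cv2.GaussianBlur(g,(3,3),0).astype(np.float32)
    v=lambda r:cv2.remap(f,*[x.astype(np.float32).reshape(1,-1) for x in proj(m,circ(c,r)).T],cv2.INTER_LINEAR)[0]
    return np.mean(np.clip(v(.097)-v(.103),-40,40))+np.mean(np.clip(v(.083)-v(.077),-40,40))
from scipy.optimize import minimize
gt=cv2.imread("pics/top0.png",0);gs=cv2.imread("pics/side0.png",0)
for nm,ms in(("w+t",[(W,g),(T,gt)]),("w",[(W,g)]),("t",[(T,gt)]),("t+s",[(T,gt),(S,gs)]),("all",[(W,g),(T,gt),(S,gs)])):
    x=max((minimize(lambda c:-sum(score(m,i,c) for m,i in ms),[.536+dx,-.398+dy,z],method="Nelder-Mead",options=dict(initial_simplex=np.array([[.536+dx,-.398+dy,z]]*4)+np.vstack([np.zeros(3),np.eye(3)*.006]))) for dx in(-.004,.004) for dy in(-.004,.004) for z in(.076,.084)),key=lambda r:-r.fun)
    print(nm,x.x,-x.fun)
# spoke yaw in wrist & top
c=np.array([.536,-.398,.08])
E
cat > yaw.py <<'E'
E
rm yaw.py
```

```text
w+t [ 0.5361 -0.3987  0.0794] 149.10726928710938
w [ 0.5368 -0.3988  0.0815] 74.88418579101562
t [ 0.5357 -0.3966  0.0824] 75.01304626464844
t+s [ 0.5369 -0.3983  0.0785] 148.42715454101562
all [ 0.5365 -0.3987  0.0786] 222.0795440673828
```

Call:
arm_command(series=[0, 0, 0, 0.28, 0.12, 0, 1, 0, 0, 0, 0.55, 0.25, 0, 1])

```text
t: 5.05
eef_pos: [0.5361, -0.3976, 0.2503]
ee_rot: [-3.141, -0.001, -0.87]
force: [0.2, -0.4, 0.1]
width: 0.0876
gripper_force: 0.0
```

Call:
arm_command(series=[0, 0, 0, 0, 0, 0.3, 1, 0, 0, 0, 0, 0, 0.6, 1, 0, 0, 0, 0, 0, 0.9, 1, 0, 0, 0, 0, 0, 1, 1], force=20)

```text
t: 5.55
eef_pos: [0.5347, -0.3969, 0.1479]
ee_rot: [3.141, 0.003, -0.871]
force: [-0.1, -0.2, 0.1]
width: 0.0879
gripper_force: 0.0
```

Call:
arm_command(series=[0, 0, 0, 0, 0, 0.2, 1, 0, 0, 0, 0, 0, 0.4, 1, 0, 0, 0, 0, 0, 0.55, 1, 0, 0, 0, 0, 0, 0.7, 1, 0, 0, 0, 0, 0, 0.7, 1, 0, 0, 0, 0, 0, 0.7, 0.8, 0, 0, 0, 0, 0, 0.7, 0.7, 0, 0, 0, 0, 0, 0.7, 0.6])

```text
t: 6.55
eef_pos: [0.5355, -0.3983, 0.0802]
ee_rot: [-3.141, -0.001, -0.872]
force: [-0.2, 0.2, 0.8]
width: 0.0628
gripper_force: 0.0
```

Call:
arm_command(series=[0, 0, 0, 0, 0, 0, 0.5, 0, 0, 0, 0, 0, 0, 0.4, 0, 0, 0, 0, 0, 0, 0.3, 0, 0, 0, 0, 0, 0, 0.2, 0, 0, 0, 0, 0, 0, 0.2])

```text
t: 7.18
eef_pos: [0.5356, -0.3982, 0.08]
ee_rot: [-3.141, -0.001, -0.872]
force: [0.6, 1.3, 4.8]
width: 0.0537
gripper_force: 20.0
```

Fingertips reach 2 mm below the reel's underside, which would touch the mat first; I'll regrasp 5 mm higher.

Call:
arm_command(series=[0, 0, 0, 0, 0, 0, 0.75, 0, 0, 0, 0, 0, 0, 0.75, 0, 0, 0, 0, 0, -0.05, 0.75, 0, 0, 0, 0, 0, -0.05, 0.6, 0, 0, 0, 0, 0, -0.05, 0.5, 0, 0, 0, 0, 0, -0.05, 0.3, 0, 0, 0, 0, 0, -0.05, 0.2, 0, 0, 0, 0, 0, -0.05, 0.2])

```text
t: 8.18
eef_pos: [0.5353, -0.3982, 0.0847]
ee_rot: [-3.142, -0.0, -0.872]
force: [0.3, -0.0, 2.2]
width: 0.0533
gripper_force: 20.0
```

Call:
arm_command(series=[0, 0, 0, 0, 0, -0.05, 0.2, 0, 0, 0, 0, 0, -0.15, 0.2, 0, 0, 0, 0, 0, -0.3, 0.2, 0, 0, 0, 0, 0, -0.5, 0.2, 0, 0, 0, 0, 0, -0.7, 0.2, 0, 0, 0, 0, 0, -0.9, 0.2, 0, 0, 0, 0, 0, -1, 0.2, 0, 0, 0, 0, 0, -1, 0.2])

```text
t: 9.18
eef_pos: [0.5357, -0.3983, 0.1857]
ee_rot: [-3.141, -0.002, -0.872]
force: [-0.2, 0.7, -2.1]
width: 0.0534
gripper_force: 20.0
```

```bash
python3 - <<'E'
from station import arm
from h import *
import json
T=arm.camera_model("top");im=cv2.imread("pics/top0.png")
m=(im.max(2)<45).astype(np.uint8)
m[:, :130]=0;m[:,255:]=0;m[:190]=0;m[315:]=0
cs,_=cv2.findContours(m,0,1);k=max(cs,key=cv2.contourArea)
P=np.array([plane(T,p[0],.004)[:2] for p in k],np.float32)
print(cv2.minAreaRect(P))
from plan import *
json.dump([.5357,-.3983,.185,-49.96],open("cmd.json","w"))
x,y=cv2.minAreaRect(P)[0]
plan([(.55,-.2,.185,-50),(.54,.1,.185,-50),(x,y,.185,-50)],.2,per=.035)
E
```

```text
((0.5360389351844788, 0.2882307767868042), (0.21001745760440826, 0.07068858295679092), 55.34476852416992)
[0, 0, 0.0, -0.25, -0.24, 0.0, 0.2, 0, 0, 0.0, -0.5, -0.48, 0.0, 0.2, 0, 0, 0.0, -0.75, -0.73, 0.0, 0.2, 0, 0, 0.0, -1.0, -0.97, 0.0, 0.2]
[0, 0, 0.0, -0.22, -0.21, 0.0, 0.2, 0, 0, 0.0, -0.43, -0.42, 0.0, 0.2]
[0, 0, 0.0, -0.25, -0.2, 0.0, 0.2, 0, 0, 0.0, -0.5, -0.39, 0.0, 0.2, 0, 0, 0.0, -0.75, -0.58, 0.0, 0.2, 0, 0, 0.0, -1.0, -0.78, 0.0, 0.2]
[0, 0, 0.0, -0.25, -0.2, 0.0, 0.2, 0, 0, 0.0, -0.5, -0.4, 0.0, 0.2, 0, 0, 0.0, -0.75, -0.59, 0.0, 0.2, 0, 0, 0.0, -1.0, -0.79, 0.0, 0.2]
[0, 0, 0.0, -0.18, -0.14, 0.0, 0.2, 0, 0, 0.0, -0.36, -0.28, 0.0, 0.2]
[0, 0, 0.0, -0.25, -0.2, 0.0, 0.2, 0, 0, 0.0, -0.5, -0.4, 0.0, 0.2, 0, 0, 0.0, -0.75, -0.61, 0.0, 0.2, 0, 0, 0.0, -1.0, -0.81, 0.0, 0.2]
[0, 0, 0.0, -0.23, -0.18, 0.0, 0.2, 0, 0, 0.0, -0.46, -0.37, 0.0, 0.2]
end [  0.5363   0.288    0.185  -49.96  ]
```

Call:
arm_command(series=[0, 0, 0, -0.25, -0.24, 0, 0.2, 0, 0, 0, -0.5, -0.48, 0, 0.2, 0, 0, 0, -0.75, -0.73, 0, 0.2, 0, 0, 0, -1, -0.97, 0, 0.2])

```text
t: 9.68
eef_pos: [0.5447, -0.258, 0.1836]
ee_rot: [3.141, 0.001, -0.872]
force: [0.9, 0.7, -1.7]
width: 0.0533
gripper_force: 20.0
```

Call:
arm_command(series=[0, 0, 0, -0.22, -0.21, 0, 0.2, 0, 0, 0, -0.43, -0.42, 0, 0.2])

```text
t: 9.93
eef_pos: [0.5492, -0.1981, 0.1837]
ee_rot: [3.141, 0.001, -0.872]
force: [0.5, -0.2, -1.4]
width: 0.0529
gripper_force: 20.0
```

Call:
arm_command(series=[0, 0, 0, -0.25, -0.2, 0, 0.2, 0, 0, 0, -0.5, -0.39, 0, 0.2, 0, 0, 0, -0.75, -0.58, 0, 0.2, 0, 0, 0, -1, -0.78, 0, 0.2])

```text
t: 10.42
eef_pos: [0.5444, -0.0715, 0.1837]
ee_rot: [3.14, 0.001, -0.872]
force: [-0.3, 1.0, -1.6]
width: 0.0537
gripper_force: 20.0
```

Call:
arm_command(series=[0, 0, 0, -0.25, -0.2, 0, 0.2, 0, 0, 0, -0.5, -0.4, 0, 0.2, 0, 0, 0, -0.75, -0.59, 0, 0.2, 0, 0, 0, -1, -0.79, 0, 0.2])

```text
t: 10.92
eef_pos: [0.5406, 0.0558, 0.1838]
ee_rot: [3.14, 0.001, -0.872]
force: [0.9, 0.3, -2.2]
width: 0.0537
gripper_force: 20.0
```

Call:
arm_command(series=[0, 0, 0, -0.18, -0.14, 0, 0.2, 0, 0, 0, -0.36, -0.28, 0, 0.2, 0, 0, 0, -0.36, -0.28, 0, 0.2])

```text
t: 11.3
eef_pos: [0.5391, 0.1015, 0.1838]
ee_rot: [3.14, 0.0, -0.87]
force: [0.5, -0.2, -1.5]
width: 0.0534
gripper_force: 20.0
```

```bash
python3 - <<'E'
from station import arm
from h import *
import json
np.set_printoptions(precision=4,suppress=True)
T=arm.camera_model("top");S=arm.camera_model("side")
def rect(im,m0,box,z):
    g=cv2.GaussianBlur(im,(3,3),0).max(2);m=(g<70).astype(np.uint8);k=np.zeros_like(m);a,b,c,d=box;k[c:d,a:b]=1;m*=k
    m=cv2.morphologyEx(m,cv2.MORPH_OPEN,np.ones((5,5)));m=cv2.morphologyEx(m,cv2.MORPH_CLOSE,np.ones((7,7)))
    cs,_=cv2.findContours(m,0,1);k=max(cs,key=cv2.contourArea)
    return cv2.minAreaRect(np.array([plane(m0,p[0],z)[:2] for p in k],np.float32))
print(rect(cv2.imread("pics/top0.png"),T,(130,255,190,315),.004))
print(rect(cv2.imread("pics/side0.png"),S,(130,345,305,480),.004))
E
```

```text
((0.5002844929695129, 0.30676814913749695), (0.25529026985168457, 0.2548178732395172), 4.7974114418029785)
((0.49957844614982605, 0.31114548444747925), (0.25795096158981323, 0.2600859999656677), 4.673531532287598)
```

```bash
python3 - <<'E'
from plan import *
json.dump([.539,.1016,.185,-49.96],open("cmd.json","w"))
plan([(.50,.309,.185,-50),(.5,.309,.036,-50)],.2,per=.035)
E
```

```text
[0, 0, 0.0, -0.25, -0.14, 0.0, 0.2, 0, 0, 0.0, -0.5, -0.28, 0.0, 0.2, 0, 0, 0.0, -0.75, -0.42, 0.0, 0.2, 0, 0, 0.0, -1.0, -0.56, 0.0, 0.2]
[0, 0, 0.0, -0.28, -0.16, 0.0, 0.2, 0, 0, 0.0, -0.56, -0.32, 0.0, 0.2, 0, 0, 0.0, -0.84, -0.48, 0.0, 0.2]
[0, 0, 0.0, 0.0, 0.0, 0.33, 0.2, 0, 0, 0.0, 0.0, 0.0, 0.67, 0.2, 0, 0, 0.0, 0.0, 0.0, 1.0, 0.2]
[0, 0, 0.0, 0.0, 0.0, 0.24, 0.2, 0, 0, 0.0, 0.0, 0.0, 0.49, 0.2]
end [ 5.003e-01  3.094e-01  3.600e-02 -4.996e+01]
```

Call:
arm_command(series=[0, 0, 0, -0.25, -0.14, 0, 0.2, 0, 0, 0, -0.5, -0.28, 0, 0.2, 0, 0, 0, -0.75, -0.42, 0, 0.2, 0, 0, 0, -1, -0.56, 0, 0.2])

```text
t: 11.8
eef_pos: [0.5177, 0.213, 0.184]
ee_rot: [3.14, 0.0, -0.873]
force: [0.5, -0.2, -1.6]
width: 0.0539
gripper_force: 20.0
```

Call:
arm_command(series=[0, 0, 0, -0.28, -0.16, 0, 0.2, 0, 0, 0, -0.56, -0.32, 0, 0.2, 0, 0, 0, -0.84, -0.48, 0, 0.2, 0, 0, 0, -0.84, -0.48, 0, 0.2])

```text
t: 12.3
eef_pos: [0.5005, 0.3092, 0.1838]
ee_rot: [3.141, -0.0, -0.87]
force: [0.1, -0.2, -2.4]
width: 0.0535
gripper_force: 20.0
```

Call:
arm_command(series=[0, 0, 0, 0, 0, 0.2, 0.2, 0, 0, 0, 0, 0, 0.4, 0.2, 0, 0, 0, 0, 0, 0.6, 0.2, 0, 0, 0, 0, 0, 0.8, 0.2, 0, 0, 0, 0, 0, 1, 0.2])

```text
t: 12.92
eef_pos: [0.5009, 0.3067, 0.0836]
ee_rot: [3.141, -0.0, -0.873]
force: [-0.2, 0.3, -1.9]
width: 0.0539
gripper_force: 20.0
```

Call:
arm_command(series=[0, 0, 0, 0, 0, 0.15, 0.2, 0, 0, 0, 0, 0, 0.3, 0.2, 0, 0, 0, 0, 0, 0.4, 0.2, 0, 0, 0, 0, 0, 0.49, 0.2, 0, 0, 0, 0, 0, 0.49, 0.2])

```text
t: 13.55
eef_pos: [0.5006, 0.308, 0.0349]
ee_rot: [3.141, -0.0, -0.872]
force: [-0.5, 0.5, -2.0]
width: 0.0536
gripper_force: 20.0
```

Call:
arm_command(series=[0, 0, 0, 0, 0, 0.02, 0.2, 0, 0, 0, 0, 0, 0.04, 0.2, 0, 0, 0, 0, 0, 0.05, 0.2, 0, 0, 0, 0, 0, 0.05, 0.2])

```text
t: 14.05
eef_pos: [0.5009, 0.3083, 0.0307]
ee_rot: [-3.141, 0.0, -0.872]
force: [1.2, 0.4, -1.8]
width: 0.0532
gripper_force: 20.0
```

Still hanging free; lower in 1 mm steps.

Call:
arm_command(series=[0, 0, 0, 0, 0, 0.01, 0.2, 0, 0, 0, 0, 0, 0.01, 0.2, 0, 0, 0, 0, 0, 0.02, 0.2, 0, 0, 0, 0, 0, 0.02, 0.2])

```text
t: 14.55
eef_pos: [0.5009, 0.3083, 0.0287]
ee_rot: [-3.141, -0.0, -0.872]
force: [0.2, -0.6, 0.5]
width: 0.0534
gripper_force: 20.0
```

Call:
arm_command(series=[0, 0, 0, 0, 0, 0.005, 0.2, 0, 0, 0, 0, 0, 0.005, 0.2])

```text
t: 14.8
eef_pos: [0.5009, 0.3083, 0.0287]
ee_rot: [-3.141, -0.0, -0.872]
force: [-2.4, -1.2, 5.9]
width: 0.0536
gripper_force: 20.0
```

Call:
arm_command(series=[0, 0, 0, 0, 0, 0, 0.65, 0, 0, 0, 0, 0, 0, 0.75, 0, 0, 0, 0, 0, 0, 0.85, 0, 0, 0, 0, 0, 0, 0.85, 0, 0, 0, 0, 0, -0.1, 0.85, 0, 0, 0, 0, 0, -0.3, 0.85, 0, 0, 0, 0, 0, -0.6, 0.85, 0, 0, 0, 0, 0, -1, 0.85])

```text
t: 15.8
eef_pos: [0.5005, 0.3078, 0.129]
ee_rot: [3.14, -0.0, -0.872]
force: [0.5, 0.1, -0.8]
width: 0.0744
gripper_force: 0.0
```

Call:
arm_command(series=[0, 0, 0, 0, 0, -0.3, 0.85, 0, 0, 0, 0, 0, -0.6, 0.85, 0, 0, 0, 0, 0, -0.9, 0.85, 0, 0, 0, 0, 0, -1, 0.85, 0, 0, 0, 0, 0, -1, 0.85])

```text
t: 16.42
eef_pos: [0.5008, 0.3083, 0.2287]
ee_rot: [-3.14, 0.0, -0.872]
force: [-0.5, 0.2, -0.1]
width: 0.0743
gripper_force: 0.0
```

```bash
python3 - <<'E'
from station import arm
import cv2
s=arm.get_state();print(s["eef_pos"],s["ee_rot"],s["t"])
cv2.imwrite("pics/top1.png",arm.grab_frame("top"))
from plan import *
json.dump([.5005,.308,.229,-49.96],open("cmd.json","w"))
plan([(.52,0,.25,-15),(.47,-.445,.25,20.8)],.5)
plan([(.505,-.432,.25,20.8)],.5)
E
```

```text
[0.50083137 0.30832353 0.22873582] [-3.14016864e+00  4.25972474e-04 -8.72082344e-01] 16.425
[0, 0, -0.052, 0.33, 0.25, -0.03, 0.5, 0, 0, -0.104, 0.67, 0.49, -0.05, 0.5, 0, 0, -0.156, 1.0, 0.74, -0.08, 0.5]
[0, 0, -0.055, 0.28, 0.33, -0.03, 0.5, 0, 0, -0.109, 0.55, 0.67, -0.06, 0.5, 0, 0, -0.164, 0.83, 1.0, -0.09, 0.5]
[0, 0, -0.068, 0.23, 0.49, -0.04, 0.5]
[0, 0, -0.045, 0.08, 0.5, 0.0, 0.5, 0, 0, -0.09, 0.15, 1.0, 0.0, 0.5]
[0, 0, -0.044, 0.0, 0.5, 0.0, 0.5, 0, 0, -0.089, 0.01, 1.0, 0.0, 0.5]
[0, 0, -0.045, -0.06, 0.5, 0.0, 0.5, 0, 0, -0.09, -0.13, 1.0, 0.0, 0.5]
[0, 0, -0.046, -0.14, 0.5, 0.0, 0.5, 0, 0, -0.092, -0.28, 1.0, 0.0, 0.5]
[0, 0, -0.037, -0.17, 0.38, 0.0, 0.5]
end [ 0.4703 -0.4445  0.25   20.78  ]
[0, 0, -0.0, 0.37, 0.01, 0.0, 0.5]
end [ 0.5052 -0.4323  0.25   20.78  ]
```

Call:
arm_command(series=[0, 0, -0.052, 0.33, 0.25, -0.03, 0.5, 0, 0, -0.104, 0.67, 0.49, -0.05, 0.5, 0, 0, -0.156, 1, 0.74, -0.08, 0.5, 0, 0, -0.156, 1, 0.74, -0.08, 0.5])

```text
t: 16.98
eef_pos: [0.5079, 0.1815, 0.2351]
ee_rot: [3.14, 0.001, -0.629]
force: [-0.8, 0.4, -1.0]
width: 0.0452
gripper_force: 0.0
```

Call:
arm_command(series=[0, 0, -0.055, 0.28, 0.33, -0.03, 0.5, 0, 0, -0.11, 0.55, 0.67, -0.06, 0.5, 0, 0, -0.164, 0.83, 1, -0.09, 0.5, 0, 0, -0.164, 0.83, 1, -0.09, 0.5])

```text
t: 17.48
eef_pos: [0.5167, 0.0526, 0.2442]
ee_rot: [3.14, 0.001, -0.372]
force: [0.5, 0.0, 0.2]
width: 0.0439
gripper_force: 0.0
```

Call:
arm_command(series=[0, 0, -0.068, 0.23, 0.49, -0.04, 0.5, 0, 0, -0.068, 0.23, 0.49, -0.04, 0.5])

```text
t: 17.73
eef_pos: [0.5206, -0.001, 0.2482]
ee_rot: [3.141, 0.001, -0.264]
force: [-0.0, 0.8, -0.3]
width: 0.044
gripper_force: 0.0
```

Call:
arm_command(series=[0, 0, -0.045, 0.08, 0.5, 0, 0.5, 0, 0, -0.09, 0.15, 1, 0, 0.5, 0, 0, -0.09, 0.15, 1, 0, 0.5])

```text
t: 18.1
eef_pos: [0.5088, -0.1013, 0.2481]
ee_rot: [3.141, 0.002, -0.124]
force: [-0.3, 0.5, -0.8]
width: 0.0441
gripper_force: 0.0
```

Call:
arm_command(series=[0, 0, -0.045, 0, 0.5, 0, 0.5, 0, 0, -0.089, 0.01, 1, 0, 0.5, 0, 0, -0.089, 0.01, 1, 0, 0.5])

```text
t: 18.48
eef_pos: [0.4982, -0.2004, 0.2481]
ee_rot: [-3.142, 0.001, 0.015]
force: [-0.7, -0.3, -0.3]
width: 0.0438
gripper_force: 0.0
```

Call:
arm_command(series=[0, 0, -0.045, -0.06, 0.5, 0, 0.5, 0, 0, -0.09, -0.13, 1, 0, 0.5, 0, 0, -0.09, -0.13, 1, 0, 0.5])

```text
t: 18.85
eef_pos: [0.4874, -0.3004, 0.248]
ee_rot: [-3.141, 0.001, 0.157]
force: [-0.1, 0.2, 0.4]
width: 0.044
gripper_force: 0.0
```

Call:
arm_command(series=[0, 0, -0.046, -0.14, 0.5, 0, 0.5, 0, 0, -0.092, -0.28, 1, 0, 0.5, 0, 0, -0.092, -0.28, 1, 0, 0.5])

```text
t: 19.23
eef_pos: [0.4759, -0.4036, 0.2478]
ee_rot: [-3.141, 0.001, 0.302]
force: [0.4, 0.9, -0.4]
width: 0.0434
gripper_force: 0.0
```

Call:
arm_command(series=[0, 0, -0.037, -0.17, 0.38, 0, 0.5, 0, 0, -0.037, -0.17, 0.38, 0, 0.5, 0, 0, -0.037, -0.17, 0.38, 0, 0.5, 0, 0, -0.037, -0.17, 0.38, 0, 0.5])

```text
t: 19.73
eef_pos: [0.4713, -0.4428, 0.2492]
ee_rot: [-3.142, -0.0, 0.363]
force: [0.4, 0.2, 0.4]
width: 0.0437
gripper_force: 0.0
```

```bash
python3 shot.py w5
```

Call:
arm_command(series=[0, 0, 0, 0.37, 0.01, 0, 0.5, 0, 0, 0, 0.37, 0.01, 0, 0.5, 0, 0, 0, 0.37, 0.01, 0, 0.5, 0, 0, 0, 0.37, 0.01, 0, 0.5])

```text
t: 20.27
eef_pos: [0.505, -0.432, 0.2492]
ee_rot: [3.142, -0.0, 0.362]
force: [0.3, 0.1, -0.9]
width: 0.0439
gripper_force: 0.0
```

```bash
python3 shot.py w6;python3 - <<'E'
import cv2,numpy as np
p=[cv2.imread(f"pics/{i}.png") for i in("w5","w6","top1")]
c=np.zeros((600,800,3),np.uint8)
c[:300,:400]=cv2.resize(p[0],(400,300));c[:300,400:]=cv2.resize(p[1],(400,300));c[300:,:400]=cv2.resize(p[2],(400,300))
c[300:,400:]=cv2.resize(p[2][190:310,130:290],(400,300))
cv2.imwrite("pics/c3.png",c)
E
```

```text
(no output)
```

View pics/c3.png

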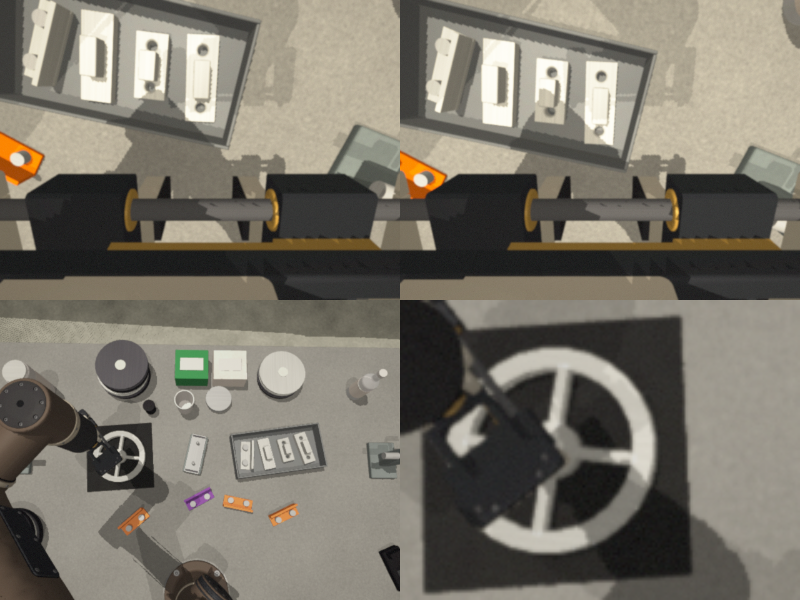

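The reel lies flat and fully within the mat (top px ≈(196,246)). In w5/w6 the rightmost crate part, with two wide-apart holes (w5 ≈(325,78),(320,172); w6 ≈(321,122),(318,205)) and a rib, is the head; next to it is the short head with closer holes.

```bash
python3 - <<'E'
import cv2,numpy as np
r=lambda i:cv2.resize(i,None,fx=3,fy=3,interpolation=cv2.INTER_CUBIC)
p={i:cv2.imread(f"pics/w{i}.png") for i in(1,2,5,6)}
c=np.zeros((600,780,3),np.uint8)
c[:480,:195]=r(p[5][45:205,290:355]); c[:420,200:395]=r(p[6][85:225,285:350])
c[:300,400:640]=r(p[1][85:185,275:355]); c[300:600,400:640]=r(p[2][195:295,240:320])
cv2.imwrite("pics/c4.png",c)
E
```

View pics/c4.png

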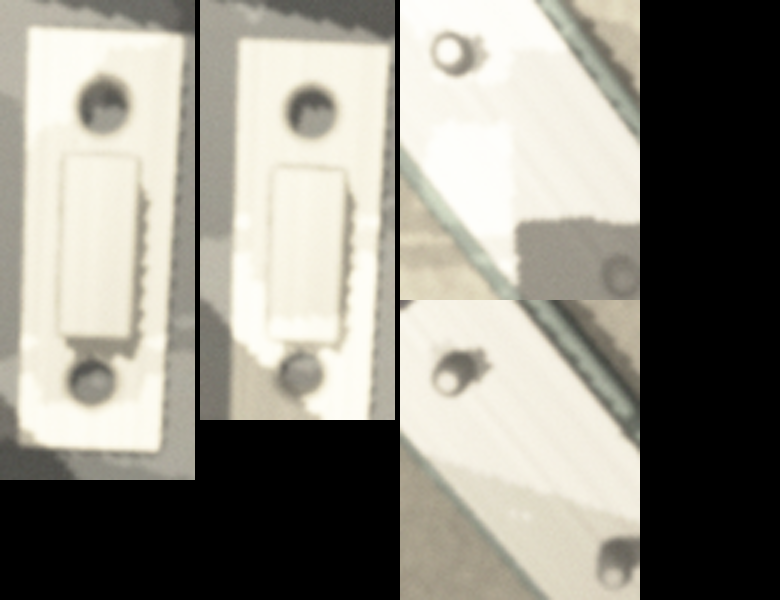

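```bash
python3 - <<'E'
from h import *
import json
np.set_printoptions(precision=4,suppress=True)
M={i:json.load(open(f"pics/w{i}.json")) for i in(1,2,5,6)}
o={5:(0,0,290,45),6:(200,0,285,85),1:(400,0,275,85),2:(400,300,240,195)}
def f(i,u,v): a,b,c,d=o[i];return (c+(u-a)/3-.33,d+(v-b)/3-.33)
def rep(n,A,B,z):
    for i,p in A.items(): pass
    t=tri([(M[i],f(i,*p)) for i,p in A.items()]);print(n,t,[plane(M[i],f(i,*p),z) for i,p in A.items()]);return np.mean([plane(M[i],f(i,*p),z) for i,p in A.items()],axis=0)
h1=rep("hole1",{5:(103,106),6:(311,111)},0,.025);h2=rep("hole2",{5:(92,381),6:(300,372)},0,.025)
R5=np.mean([(64,154),(139,156),(133,337),(57,336)],axis=0);R6=np.mean([(271,165),(345,166),(340,340),(267,338)],axis=0)
rep("rib",{5:R5,6:R6},0,.053)
p1=rep("pegA",{1:(452,52),2:(448,380)},0,.051);p2=rep("pegB",{1:(620,275),2:(612,574)},0,.051)
for a,b in((h1,h2),(p1,p2)):
    d=a-b;print((a+b)/2,np.linalg.norm(d),np.degrees(np.arctan2(d[1],d[0])))
E
```

```text
hole1 [ 0.5819 -0.4017  0.0188] [array([ 0.5812, -0.402 ,  0.025 ]), array([ 0.5817, -0.4018,  0.025 ])]
hole2 [ 0.5055 -0.4271  0.0202] [array([ 0.506 , -0.4271,  0.025 ]), array([ 0.5063, -0.4267,  0.025 ])]
rib [ 0.5438 -0.4147  0.0453] [array([ 0.5437, -0.4148,  0.053 ]), array([ 0.5444, -0.4144,  0.053 ])]
pegA [0.5517 0.0026 0.0478] [array([0.551 , 0.0025, 0.051 ]), array([0.5521, 0.0019, 0.051 ])]
pegB [0.4753 0.0183 0.0508] [array([0.4757, 0.0184, 0.051 ]), array([0.475 , 0.0181, 0.051 ])]
[ 0.5438 -0.4144  0.025 ] 0.07933067290371579 18.367412540218073
[0.5134 0.0102 0.051 ] 0.0778505953191735 -11.92834637919542
```

```bash
python3 - <<'E'
from plan import *
plan([(.544,-.4145,.25,18.4)],.5,q=.005)
plan([(.544,-.4145,.0515,18.4)],.5,q=.005)
E
```

```text
[0, 0, 0.026, 0.42, -0.03, 0.0, 0.5]
end [ 0.5439 -0.4144  0.25   18.44  ]
[0, 0, 0.0, 0.0, 0.0, 0.5, 0.5, 0, 0, 0.0, 0.0, 0.0, 1.0, 0.5]
[0, 0, 0.0, 0.0, 0.0, 0.49, 0.5, 0, 0, 0.0, 0.0, 0.0, 0.98, 0.5]
end [ 0.5439 -0.4144  0.0515 18.44  ]
```

Call:
arm_command(series=[0, 0, 0.026, 0.42, -0.03, 0, 0.5, 0, 0, 0.026, 0.42, -0.03, 0, 0.5, 0, 0, 0.026, 0.42, -0.03, 0, 0.5], force=30)

```text
t: 20.7
eef_pos: [0.5433, -0.4144, 0.2489]
ee_rot: [-3.141, 0.0, 0.322]
force: [-0.1, 0.7, -1.0]
width: 0.0438
gripper_force: 0.0
```

Call:
arm_command(series=[0, 0, 0, 0, 0, 0.3, 0.5, 0, 0, 0, 0, 0, 0.6, 0.5, 0, 0, 0, 0, 0, 0.9, 0.5, 0, 0, 0, 0, 0, 1, 0.5])

```text
t: 21.2
eef_pos: [0.542, -0.4143, 0.1473]
ee_rot: [-3.139, 0.002, 0.321]
force: [-1.2, 0.8, 0.8]
width: 0.0439
gripper_force: 0.0
```

Call:
arm_command(series=[0, 0, 0, 0, 0, 0.2, 0.5, 0, 0, 0, 0, 0, 0.4, 0.5, 0, 0, 0, 0, 0, 0.6, 0.5, 0, 0, 0, 0, 0, 0.75, 0.5, 0, 0, 0, 0, 0, 0.9, 0.5, 0, 0, 0, 0, 0, 0.98, 0.5, 0, 0, 0, 0, 0, 0.98, 0.5])

```text
t: 22.08
eef_pos: [0.5435, -0.4143, 0.0506]
ee_rot: [-3.141, 0.001, 0.322]
force: [0.1, -0.2, -0.9]
width: 0.0436
gripper_force: 0.0
```

Call:
arm_command(series=[0, 0, 0, 0, 0, 0, 0.4, 0, 0, 0, 0, 0, 0, 0.3, 0, 0, 0, 0, 0, 0, 0.25, 0, 0, 0, 0, 0, 0, 0.2, 0, 0, 0, 0, 0, 0, 0.1, 0, 0, 0, 0, 0, 0, 0, 0, 0, 0, 0, 0, 0, 0, 0, 0, 0, 0, 0, 0, 0])

```text
t: 23.08
eef_pos: [0.5441, -0.4146, 0.0515]
ee_rot: [3.141, -0.001, 0.322]
force: [0.3, -0.7, 5.0]
width: 0.0217
gripper_force: 30.0
```

Call:
arm_command(series=[0, 0, 0, 0, 0, -0.05, 0, 0, 0, 0, 0, 0, -0.15, 0, 0, 0, 0, 0, 0, -0.3, 0, 0, 0, 0, 0, 0, -0.5, 0, 0, 0, 0, 0, 0, -0.7, 0, 0, 0, 0, 0, 0, -0.9, 0, 0, 0, 0, 0, 0, -1, 0, 0, 0, 0, 0, 0, -1, 0])

```text
t: 24.08
eef_pos: [0.544, -0.4144, 0.1521]
ee_rot: [3.141, -0.001, 0.322]
force: [-0.3, 0.1, -3.5]
width: 0.0219
gripper_force: 30.0
```

```bash
python3 - <<'E'
from shot import shot
from station import arm
import json
s=arm.get_state();print(s["eef_pos"],s["ee_rot"],s["force"],s["width"]);shot("w7")
from plan import *
json.dump([.5439,-.4144,.1515,18.44],open("cmd.json","w"))
plan([(.53,-.2,.1515,3),(.44,-.01,.1515,-11.9)],0,per=.04)
E
```

```text
[ 0.54401633 -0.41444823  0.15214238] [ 3.14051545e+00 -1.37876459e-03  3.21751626e-01] [-0.25741095  0.12621445 -3.51889275] 0.021912977410006772
[0, 0, 0.028, 0.09, -0.33, 0.0, 0, 0, 0, 0.055, 0.17, -0.67, 0.0, 0, 0, 0, 0.083, 0.26, -1.0, 0.0, 0]
[0, 0, 0.027, 0.04, -0.33, 0.0, 0, 0, 0, 0.053, 0.09, -0.67, 0.0, 0, 0, 0, 0.08, 0.13, -1.0, 0.0, 0]
[0, 0, 0.009, 0.0, -0.11, 0.0, 0]
[0, 0, 0.028, -0.14, -0.33, 0.0, 0, 0, 0, 0.057, -0.27, -0.67, 0.0, 0, 0, 0, 0.085, -0.41, -1.0, 0.0, 0]
[0, 0, 0.027, -0.17, -0.29, 0.0, 0, 0, 0, 0.053, -0.34, -0.59, 0.0, 0, 0, 0, 0.08, -0.51, -0.88, 0.0, 0]
end [ 4.402e-01 -1.010e-02  1.515e-01 -1.189e+01]
```

View pics/w7.png

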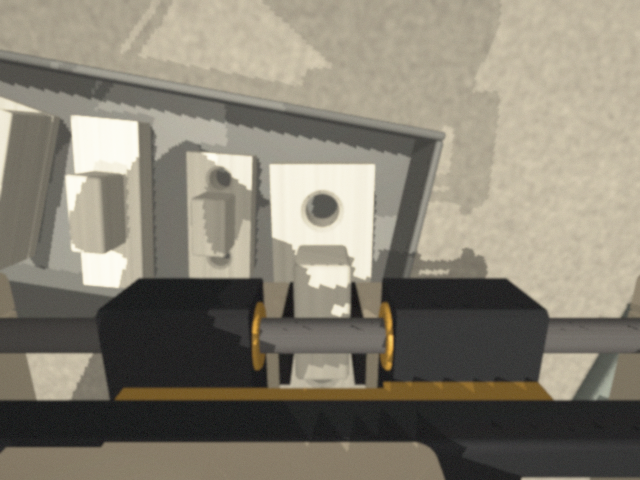

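Head held at 21.9 mm, far hole at px (322,208), short head left untouched in the crate. Moving to look at the pegs with the head in hand.

Call:
arm_command(series=[0, 0, 0.028, 0.09, -0.33, 0, 0, 0, 0, 0.055, 0.17, -0.67, 0, 0, 0, 0, 0.083, 0.26, -1, 0, 0])

```text
t: 24.5
eef_pos: [0.5359, -0.3101, 0.1498]
ee_rot: [-3.141, 0.002, 0.189]
force: [1.7, 0.5, -2.9]
width: 0.0223
gripper_force: 30.0
```

Call:
arm_command(series=[0, 0, 0.027, 0.04, -0.33, 0, 0, 0, 0, 0.053, 0.09, -0.67, 0, 0, 0, 0, 0.08, 0.13, -1, 0, 0])

```text
t: 24.88
eef_pos: [0.5298, -0.2094, 0.1501]
ee_rot: [-3.141, 0.002, 0.064]
force: [0.6, 0.8, -2.7]
width: 0.0218
gripper_force: 30.0
```

Call:
arm_command(series=[0, 0, 0.009, 0, -0.11, 0, 0, 0, 0, 0.009, 0, -0.11, 0, 0])

```text
t: 25.12
eef_pos: [0.5296, -0.1992, 0.1507]
ee_rot: [-3.142, 0.001, 0.053]
force: [-0.1, -0.4, -3.4]
width: 0.0219
gripper_force: 30.0
```

Call:
arm_command(series=[0, 0, 0.028, -0.14, -0.33, 0, 0, 0, 0, 0.057, -0.27, -0.67, 0, 0, 0, 0, 0.085, -0.41, -1, 0, 0])

```text
t: 25.5
eef_pos: [0.4833, -0.102, 0.1507]
ee_rot: [3.141, 0.0, -0.084]
force: [0.0, 1.0, -2.3]
width: 0.0219
gripper_force: 30.0
```

Call:
arm_command(series=[0, 0, 0.027, -0.17, -0.29, 0, 0, 0, 0, 0.053, -0.34, -0.59, 0, 0, 0, 0, 0.08, -0.51, -0.88, 0, 0, 0, 0, 0.08, -0.51, -0.88, 0, 0, 0, 0, 0.08, -0.51, -0.88, 0, 0, 0, 0, 0.08, -0.51, -0.88, 0, 0])

```text
t: 26.25
eef_pos: [0.4404, -0.0107, 0.1509]
ee_rot: [3.141, 0.0, -0.208]
force: [-0.5, 0.7, -3.0]
width: 0.0217
gripper_force: 30.0
```

```bash
python3 - <<'E'
from shot import shot
from station import arm
import json,cv2,numpy as np
s=arm.get_state();print(s["eef_pos"],s["ee_rot"],s["force"],s["width"])
f=shot("w8")
from h import *
from plan import ax
np.set_printoptions(precision=4,suppress=True)
m=json.load(open("pics/w7.json"));P=np.array([.5440,-.4144,.1521]);A=ax(np.degrees(.3218))
print("hole in tool",A.T@(plane(m,(322,208),.1521-.0265)-P))
E
```

```text
[ 0.44036472 -0.01074708  0.15093226] [ 3.14129492e+00  1.86828860e-04 -2.08388804e-01] [-0.53879033  0.67226294 -3.02012169] 0.021686047375496988
hole in tool [ 0.0409 -0.0004  0.0265]
```

View pics/w8.png

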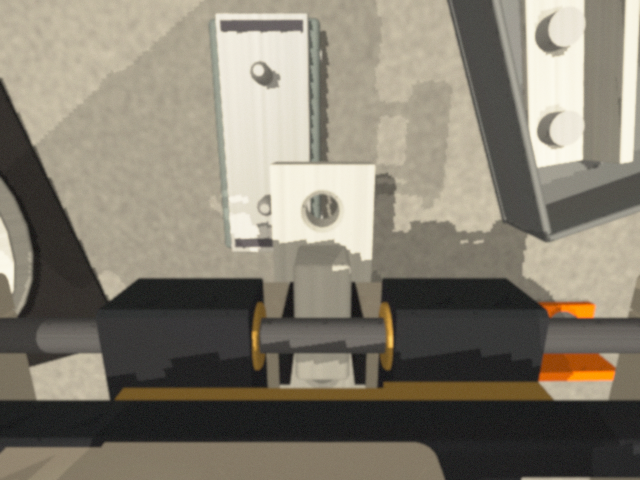

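Both pegs show ahead of the held head: tips at (260,71) and (264,205); held head's hole at (322,208).

```bash
python3 - <<'E'
from h import *
import json
from plan import *
np.set_printoptions(precision=4,suppress=True)
m=json.load(open("pics/w8.json"));im=cv2.imread("pics/w8.png",0)
def tip(u,v,r=7):
    w=im[v-r:v+r+1,u-r:u+r+1].astype(float);
    e=cv2.resize(im[v-14:v+15,u-14:u+15],None,fx=8,fy=8,interpolation=cv2.INTER_CUBIC);return e
cv2.imwrite("pics/c5.png",np.hstack([tip(260,71),tip(264,205),tip(322,208)]))
a,b=plane(m,(260,71),.051),plane(m,(264,205),.051);d=a-b
print(a,b,np.linalg.norm(d),(a+b)/2,np.degrees(np.arctan2(d[1],d[0])))
for u in((217,14),(306,14),(231,249)):print(plane(m,u,.03))
P=np.array([.4404,-.0107,.1509]);print(ax(np.degrees(-.2084)).T@(plane(m,(321,208),.1509-.0265)-P))
E
```

```text
[0.5512 0.0018 0.051 ] [0.476  0.0186 0.051 ] 0.07710698268828887 [0.5136 0.0102 0.051 ] -12.554537734635394
[0.5907 0.0216 0.03  ]
[ 0.5797 -0.0305  0.03  ]
[0.4474 0.0528 0.03  ]
[ 0.0407 -0.0003  0.0265]
```

View pics/c5.png

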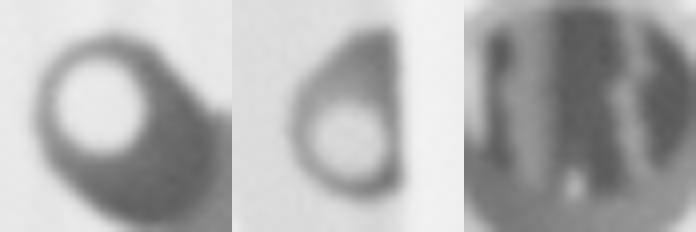

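```bash
python3 - <<'E'
from h import *
import json
from plan import *
np.set_printoptions(precision=4,suppress=True)
m=json.load(open("pics/w8.json"))
a,b=plane(m,(258.2,69.7),.051),plane(m,(264.05,208.05),.051);d=a-b;c=(a+b)/2;y=np.degrees(np.arctan2(d[1],d[0]))
print(a,b,np.linalg.norm(d),c,y)
t=c-ax(y)@[.0008,-.0003,0];print(t)
# head yaw vs tool: rib assumed square to pads. commanded vs measured offset
s=json.load(open("cmd.json"));print(s)
k=np.array(s[:3])-[.4404,-.0107,.1509]
plan([(t[0],t[1],.1515,y)],0,per=.035,q=.005)
plan([(t[0],t[1],.106,y)],0,per=.02,q=.005)
E
```

```text
[0.5521 0.0026 0.051 ] [0.4741 0.019  0.051 ] 0.07971098844112663 [0.5131 0.0108 0.051 ] -11.853554074856111
[0.5122 0.0107 0.051 ]
[0.4402004565313292, -0.010062901967040724, 0.1515, -11.89]
[0, 0, -0.0, 0.22, -0.12, 0.0, 0, 0, 0, -0.0, 0.44, -0.23, 0.0, 0, 0, 0, -0.0, 0.66, -0.35, 0.0, 0]
end [  0.512    0.0106   0.1515 -11.89  ]
[0, 0, -0.0, 0.0, -0.0, 0.15, 0, 0, 0, -0.0, 0.0, -0.0, 0.3, 0, 0, 0, -0.0, 0.0, -0.0, 0.46, 0]
end [  0.512    0.0106   0.106  -11.89  ]
```

Call:
arm_command(series=[0, 0, 0, 0.22, -0.12, 0, 0, 0, 0, 0, 0.44, -0.23, 0, 0, 0, 0, 0, 0.66, -0.35, 0, 0, 0, 0, 0, 0.66, -0.35, 0, 0])

```text
t: 26.8
eef_pos: [0.5134, 0.0104, 0.1505]
ee_rot: [3.141, 0.0, -0.208]
force: [-0.5, -0.1, -3.0]
width: 0.0219
gripper_force: 30.0
```

Call:
arm_command(series=[0, 0, 0, 0, 0, 0.15, 0, 0, 0, 0, 0, 0, 0.3, 0, 0, 0, 0, 0, 0, 0.46, 0, 0, 0, 0, 0, 0, 0.46, 0, 0, 0, 0, 0, 0, 0.46, 0])

```text
t: 27.42
eef_pos: [0.5118, 0.0106, 0.1051]
ee_rot: [3.141, 0.0, -0.207]
force: [0.9, 0.7, -2.7]
width: 0.0217
gripper_force: 30.0
```

```bash
python3 - <<'E'
from shot import shot
from station import arm
import cv2
s=arm.get_state();print(s["eef_pos"],s["ee_rot"],s["force"],s["width"])
f=shot("w9");cv2.imwrite("pics/c6.png",cv2.resize(f[160:270,250:390],None,fx=5,fy=5,interpolation=cv2.INTER_CUBIC))
E
```

```text
[0.51176972 0.01058323 0.10513204] [ 3.14140063e+00  6.56182134e-06 -2.07410579e-01] [ 0.86052411  0.65121557 -2.67269643] 0.02171583680482308
```

View pics/c6.png

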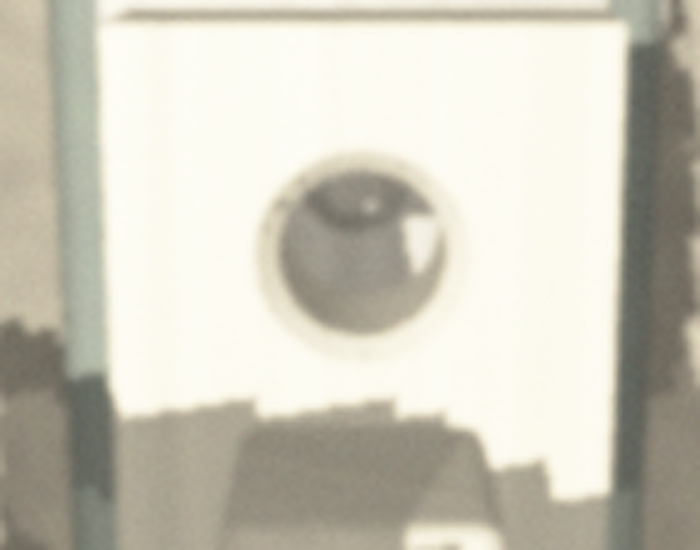

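```bash
python3 - <<'E'
from h import *
import json
from plan import *
m=json.load(open("pics/w9.json"));P=np.array([.5118,.0106,.1051]);A=ax(np.degrees(-.2077))
for n,q in(("hole top",[.0408,-.0003,.0265]),("axis at .051",[.0408,-.0003,.0541]),("+1mm x",[.0418,-.0003,.0541])):
    u=proj(m,P+A@q)[0];print(n,(u-[250,160])*5)
print((proj(m,[.5521,.0026,.051])[0]-[250,160])*5)
E
```

```text
hole top [354.83135688 238.62509589]
axis at .051 [355.65262867 187.46768774]
+1mm x [355.65672233 177.49708478]
[353.82770813 184.64147021]
```

```bash
python3 - <<'E'
import cv2
g=cv2.imread("pics/w9.png",0)
print("cols",list(range(303,345,2)))
for r in range(188,232): print(r,*g[r,303:345:2])
E
```

```text
cols [303, 305, 307, 309, 311, 313, 315, 317, 319, 321, 323, 325, 327, 329, 331, 333, 335, 337, 339, 341, 343]
188 251 251 251 251 251 251 250 249 249 249 249 249 250 250 250 250 251 251 251 250 250
189 250 251 251 251 251 251 249 247 246 245 245 246 248 250 250 250 250 251 251 251 250
190 250 251 251 251 251 249 245 238 237 233 233 237 242 246 249 250 250 251 251 250 251
191 251 251 251 251 250 244 235 223 223 221 222 226 230 236 245 249 250 251 251 250 250
192 250 251 251 250 245 232 218 215 216 213 214 219 222 224 233 245 249 251 251 250 251
193 250 251 251 247 232 217 209 206 200 197 199 207 215 217 223 236 246 251 251 250 251
194 250 251 250 236 218 206 197 189 176 171 170 182 194 210 220 228 241 250 251 250 250
195 250 250 244 216 203 194 174 165 154 149 151 148 159 184 212 224 233 247 251 250 250
196 250 249 233 203 190 175 152 150 141 142 141 142 137 152 186 219 229 242 250 250 250
197 250 244 220 201 176 149 138 142 140 142 140 141 134 136 157 204 227 238 247 250 250
198 249 235 212 195 152 130 134 140 143 139 138 140 131 128 143 182 222 234 243 250 251
199 246 219 199 185 1
[... 2182 characters left out ...]
 249 243 232 232 221 188 159 154 155 159 160 167 171 186 217 237 245 246 248 250 250
225 250 247 237 233 231 217 185 171 162 164 165 169 187 214 234 243 246 247 250 250 250
226 250 249 243 235 235 229 216 204 190 179 181 192 214 232 241 244 246 248 250 250 250
227 250 250 247 241 236 234 230 229 220 216 217 226 232 241 243 244 247 249 251 250 250
228 250 250 250 247 240 236 234 236 234 233 235 238 242 243 244 245 248 250 251 250 250
229 250 250 251 249 244 239 236 238 240 239 239 242 244 244 244 247 250 251 251 250 251
230 250 250 251 250 248 244 238 239 241 239 237 241 243 245 247 248 251 250 251 250 250
231 250 250 251 251 251 248 244 242 242 241 239 243 245 248 249 250 250 251 250 250 250
```

Through the far hole the peg sits about 1.2 mm further along tool x and 0.4 mm toward −y, consistent with the calibration; I'll correct and lower gently.

Call:
arm_command(series=[0, 0, 0, 0.012, -0.004, 0, 0, 0, 0, 0, 0.012, -0.004, 0.04, 0, 0, 0, 0, 0.012, -0.004, 0.08, 0, 0, 0, 0, 0.012, -0.004, 0.1, 0, 0, 0, 0, 0.012, -0.004, 0.12, 0, 0, 0, 0, 0.012, -0.004, 0.12, 0])

```text
t: 28.22
eef_pos: [0.513, 0.0108, 0.0929]
ee_rot: [3.141, 0.0, -0.208]
force: [-0.5, -0.1, -2.7]
width: 0.022
gripper_force: 30.0
```

Call:
arm_command(series=[0, 0, 0, 0, 0, 0.01, 0, 0, 0, 0, 0, 0, 0.02, 0, 0, 0, 0, 0, 0, 0.03, 0, 0, 0, 0, 0, 0, 0.03, 0])

```text
t: 28.72
eef_pos: [0.513, 0.0108, 0.09]
ee_rot: [3.142, 0.0, -0.208]
force: [-0.6, -1.0, -2.4]
width: 0.0216
gripper_force: 30.0
```

Call:
arm_command(series=[0, 0, 0, 0, 0, 0.02, 0, 0, 0, 0, 0, 0, 0.04, 0, 0, 0, 0, 0, 0, 0.06, 0, 0, 0, 0, 0, 0, 0.08, 0, 0, 0, 0, 0, 0, 0.1, 0, 0, 0, 0, 0, 0, 0.11, 0, 0, 0, 0, 0, 0, 0.11, 0])

```text
t: 29.6
eef_pos: [0.5131, 0.0108, 0.079]
ee_rot: [3.142, 0.0, -0.208]
force: [0.1, 0.4, -2.8]
width: 0.0217
gripper_force: 30.0
```

Call:
arm_command(series=[0, 0, 0, 0, 0, 0.01, 0, 0, 0, 0, 0, 0, 0.01, 0, 0, 0, 0, 0, 0, 0.02, 0, 0, 0, 0, 0, 0, 0.02, 0])

```text
t: 30.1
eef_pos: [0.513, 0.0108, 0.077]
ee_rot: [3.142, 0.0, -0.208]
force: [-0.7, -0.8, -3.5]
width: 0.0216
gripper_force: 30.0
```

Call:
arm_command(series=[0, 0, 0, 0, 0, 0.005, 0, 0, 0, 0, 0, 0, 0.01, 0, 0, 0, 0, 0, 0, 0.01, 0])

```text
t: 30.48
eef_pos: [0.5131, 0.0108, 0.0765]
ee_rot: [-3.142, -0.0, -0.207]
force: [-2.9, 0.6, 4.8]
width: 0.0219
gripper_force: 30.0
```

Call:
arm_command(series=[0, 0, 0, 0, 0, 0.005, 0, 0, 0, 0, 0, 0, 0.005, 0, 0, 0, 0, 0, 0, 0.005, 0])

```text
t: 30.85
eef_pos: [0.5131, 0.0108, 0.0764]
ee_rot: [-3.142, -0.0, -0.207]
force: [-5.8, 0.5, 10.8]
width: 0.0217
gripper_force: 30.0
```

Home at the predicted height (TCP 0.0765). Release and retreat.

Call:
arm_command(series=[0, 0, 0, 0, 0, 0, 0.35, 0, 0, 0, 0, 0, 0, 0.45, 0, 0, 0, 0, 0, 0, 0.5, 0, 0, 0, 0, 0, 0, 0.5, 0, 0, 0, 0, 0, -0.1, 0.5, 0, 0, 0, 0, 0, -0.3, 0.5, 0, 0, 0, 0, 0, -0.6, 0.5, 0, 0, 0, 0, 0, -1, 0.5])

```text
t: 31.85
eef_pos: [0.5126, 0.0106, 0.1766]
ee_rot: [3.141, 0.001, -0.208]
force: [0.1, -0.2, 0.4]
width: 0.0438
gripper_force: 0.0
```

Call:
arm_command(series=[0, 0, 0, -0.3, 0, -0.3, 0.5, 0, 0, 0, -0.6, 0, -0.6, 0.5, 0, 0, 0, -0.8, 0, -0.9, 0.5, 0, 0, 0, -0.8, 0, -0.9, 0.5, 0, 0, 0, -0.8, 0, -0.9, 0.5])

```text
t: 32.48
eef_pos: [0.4347, 0.0273, 0.2659]
ee_rot: [-3.141, -0.001, -0.207]
force: [-0.0, 0.5, -0.6]
width: 0.0439
gripper_force: 0.0
```

```bash
python3 - <<'E'
from shot import shot
from station import arm
import cv2,numpy as np
from h import *
s=arm.get_state();print(s["eef_pos"],s["width"],s["force"])
f=shot("w10");m=arm.camera_model("wrist")
# check: project the model head-top outline and rib top; compare edges
y=np.radians(-11.9);c=np.array([.5131,.0108])
def outl(L,W,z): 
    p=np.array([[L,W],[L,-W],[-L,-W],[-L,W]])/2;r=np.array([[np.cos(y),-np.sin(y)],[np.sin(y),np.cos(y)]]);return np.c_[p@r.T+c,[z]*4]
for n,o in(("top",outl(.12,.044,.05)),("rib",outl(.05,.022,.078))):print(n,proj(m,o).round(1).tolist())
h=f.max(2);q=proj(m,outl(.12,.044,.05)).mean(0).astype(int);print(q)
v=proj(m,np.array([[.5131+.04*np.cos(y),.0108+.04*np.sin(y),.05],[.5131-.04*np.cos(y),.0108-.04*np.sin(y),.05]]));print(v)
g=cv2.cvtColor(f,6)
for a in v.round().astype(int):
    print(g[a[1]-14:a[1]+15:2,a[0]-14:a[0]+15:2])
E
```

```text
[0.43467259 0.02734057 0.26592092] 0.04391701290933802 [-0.0317137   0.51762314 -0.57046374]
top [[295.6, 48.5], [348.2, 48.6], [345.7, 191.9], [297.9, 191.8]]
rib [[307.9, 89.6], [335.8, 89.6], [335.1, 154.5], [308.5, 154.4]]
[321 120]
[[321.87681263  74.40344176]
 [321.8205702  169.8270518 ]]
[[234 234 233 233 235 233 230 231 232 232 232 233 233 231 233]
 [232 233 234 235 235 234 230 231 232 232 233 233 232 232 231]
 [232 233 233 235 231 228 218 214 218 227 232 233 235 233 234]
 [232 234 233 231 218 190 168 157 173 191 216 231 233 232 232]
 [233 233 230 212 172 146 129 126 131 152 182 217 232 233 232]
 [235 233 223 175 139 126 134 137 121 111 143 189 220 232 232]
 [232 231 206 149 126 143 178 190 168 118 112 167 213 230 233]
 [233 228 191 138 126 163 206 212 200 135 109 149 205 229 232]
 [233 229 188 139 128 161 204 210 200 134 106 142 203 227 233]
 [234 230 194 143 121 139 168 186 164 110 106 145 206 228 233]
 [232 231 209 162 121 114 122 123 111  98 111 166 214 230 232]
 [233 234 225 189 138 107  95  98  93  98 133 196 226 232 232]
 [234 234 230 215 183 140 108  96 108 138 188 22
[... 387 characters left out ...]
1 234]
 [247 246 242 233 198 160 142 132 130 152 202 235 243 245 246]
 [246 247 242 212 157 139 151 159 144 116 157 219 243 247 248]
 [247 246 232 178 135 152 202 220 204 139 121 189 236 246 248]
 [248 246 223 161 129 164 220 231 221 158 116 175 231 245 248]
 [247 246 223 161 122 150 205 223 210 145 117 175 230 245 246]
 [246 246 235 184 129 125 147 166 147 118 132 204 236 246 248]
 [247 246 243 216 166 126 123 133 134 126 173 225 242 247 248]
 [246 247 246 239 215 177 149 144 160 185 220 240 245 246 247]
 [246 246 246 246 241 229 214 206 217 230 241 246 247 246 247]
 [246 246 246 246 247 247 244 239 241 246 247 248 248 246 247]
 [246 246 246 246 248 248 248 245 246 248 247 247 246 246 247]]
```

Bright peg tips sit in the centre of both holes, at the predicted pixels (322,74) and (322,170), so the head is seated. Handing in.

```bash
python3 -c "
from station import arm
print(arm.job_done())"
```

```text
the job is handed in; nothing more can be done
None
```

The reel is lying flat inside the mat and the matching head is seated fully home on the splicer's pegs; I handed the job in at about 32.5 s, inside the 72 s limit, but the hand-in returned no verdict.

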